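# Pin the swing strap of the drill jig

## Robot

A 6-joint arm with a two-finger parallel gripper is mounted at the origin on a cart in front of the work surface, level with it; the furniture and walls round the work are solid. World frame = base frame: x ahead of the robot, y to its left, z up, the work surface at z = 0. Lengths are in mm, angles in rad, forces in N, time in s.
With the tool pointing down it reaches from about 250 to 725 mm from the base axis. Payload 4 kg.
Tool frame: the origin (TCP) lies between the finger pads; the fingertips stand 14 mm ahead of it and the grasp point (between the pads) lies 5 mm behind it; z points along the fingers, y is the line along which they close (so a half turn about z gives the same grasp; the last joint's range is limited). The gripper opens to 85 mm and grips with 20 to 120 N. Pads are 22 mm wide; open, the fingers measure 114 mm over their backs; the gripper's body (76 mm by 85 mm) begins 54 mm behind the grasp point. The pads swing forward as they close: fully open they stand 13 mm farther back than shut.
Start: joints at [-1.297, 0.241, 0.005, 1.335, 0, 1.571], TCP at [135.194, -481.375, 223.506] pointing down, gripper open.
Joint ranges: [-2.72, 2.72], [-1.05, 1.87], [-1.09, 1.28], [-1.99, 2.15], [-1.42, 1.44], [-3.14, 3.14]. Speed limits (rad/s): [2.79, 2.79, 3.14, 3.14, 3.14, 3.14].

## Interface

Orientations are given as a 3x3 rotation matrix whose columns are the frame's x, y, z axes.
In Python, from rig import * gives the robot as it stands.
- The arm moves only by the shell command python3 -m inch 'ROWS' [FORCE]. ROWS is JSON, a list of rows, each a list of 3 entries, a list of its own where there are three numbers: the shift along the tool's x, y, z in m, then the turn, a rotation vector about the tool's x, y, z in rad, then the gripper's target within -1 to 1 (fully open at 1, half-way at 0, shut at -1). In form: [[[dx, dy, dz], [ax, ay, az], gripper], ...]. A call has exactly 8 rows; each row is the pose to reach, as a shift and turn from the pose commanded when the call began, along the tool's axes at that moment; what a row does not reach only later rows make up. A row lasts 1/8 s, in which the tool goes at most 62.5 mm and 10.7 degrees, less where a joint would pass 70% of its speed; a pose out of reach is approached as far as the arm can. A call with a gripper value outside its range is refused whole. The fingers move at their own pace and stop on an object; FORCE is the grip in N (left out, the last holds). Time passes only in rows, so rows that repeat a pose let the fingers close, or fill a call up. It gives the time, the measured TCP pose, the force, the opening and the grip force at its end, in the units of the state.
- state(): the state, without advancing time (a new reading comes with each control period).
- grab_frame(name): name is "scene" or "side" or "wrist"; returns a dict with "color" (400x640x3 uint8, red, green, blue), "depth" (400x640 float32, mm along the optical axis (not along the pixel's ray), 0 where there is no reading), "vertical_fov" (degrees; the focal length in pixels is half the picture's height over the tangent of half this angle, whatever the lens; pixels are square), "cx", "cy" (the principal point, pixels), "rvec" (rotation vector, rad) and "tvec" (3), from world to camera coordinates, as OpenCV has them; the wrist camera has in their place "mount" (4x4, takes a point from camera to tool coordinates, whose origin is the TCP and whose axes are the flange's). Camera axes: x right, y down, z forward; pixel columns grow to the right and rows downward; lengths in mm; the calibration is good to about 2 mm. A picture is of the moment at which its call begins: read the wrist's pose just before it.
- finish_job(): hands the job in; it is judged then, once.
The state is a dict: "t": time; "q": joint angles; "joint_vel": joint speeds; "effort": joint torques, N m; "tcp_pos": TCP position; "ee_rot": TCP orientation; "wrist_force": force on the tool from outside, world axes, zero at the start; "moment": the same for the moment, N m; "gripper_width": finger opening in mm; "gripper_force": force on a finger pad.
Only numpy, scipy, OpenCV 4.12 (cv2) and the standard library are available. Lean on these libraries where they do the work, as an engineer would, in place of code of your own. Each camera call takes 0.05 s, during which the arm holds its last target. There are 200 camera calls.

## Task

Lock the block down in the drill jig: swing the steel strap over it, home into the fork, then take the long pin from the pin rack and drop it down through the upper ear, the eye of the strap and the lower ear, until its collar sits on the upper ear. Let go of it there.

Things in the scene. Friction and masses are not known exactly. Their poses are not given: they have to be found in the camera images.
- long_pin: Steel pin: shank 13 mm wide, 55 mm long with tapered nose; collar 40 mm wide, 4 mm thick; on it a round black knob 24 mm wide, 38 mm tall. Origin on the axis under the collar, z up to the knob. Hangs by its collar in one of 3 holes, 55 mm apart in a row, of the aluminium rack (top 80 mm high, row within 25 deg of world y). The two other pins there are short (26 mm shank, 18 mm knob).
- strap (a joint): Hinge angle of the flat steel strap, rad. 0: home in the fork against its stop, eye in line with the fork's holes; grows to 1.2 as it swings out, clockwise from above. It turns level on an upright pivot 120 mm from the fork hole; its eye is a 24 mm hole 120 mm from the pivot. Slight friction (0.08 N m) holds it where it is left.
- strap_knob (a point): Foot of the upright round black knob on the strap: on the knob's axis, at the strap's top face, 56 mm above the bench, 60 mm from the pivot towards the eye. The knob is 20 mm wide and reaches 48 mm above this point; it turns with the strap. y points along the strap to the pivot, x square to it, the way it swings home.
- fork_hole (a point): Centre of the 24 mm hole in the fork's upper ear, at its top face, 70 mm above the bench. Fork: two fixed ears 50x50x8 mm, holes in line, 20 mm gap, into which the 8 mm strap swings from -x; then 24 mm free below. Axes of the jig: z up, y to the strap's pivot (120 mm off), x away from the robot to the fork's back wall (25 mm off, as high as the upper ear).
Mind the look-alikes: they are no part of the job. What is shaped like the long_pin but blue or purple is not meant.

How it is judged:
By the outcome, as a careful person would: the job done as asked, in the order asked, and still so for the second after the job is handed in, with the robot touching nothing.
It also fails if it takes over 54 s, if anything falls off the work surface, if the arm or the gripper's body presses on something with over 40 N, if the wrist force passes 120 N, or if a joint passes its speed limit or range.

## Working session

There is one attempt and no reset: what is moved stays moved. The work goes in short steps, Python scripts to look and compute and a shell command to move; the robot and the scene stay as the last step left them, time stands still between calls to the robot, and variables do not carry over. Pictures are saved under pics/ and viewed, at most 11 in all, crops included, and the job is handed in when it is done.

```bash
mkdir -p pics
cat > h.py <<'E'
from rig import *
import numpy as np, cv2
def cam(f,st=None):
    K=np.eye(3); fl=200/np.tan(np.radians(f["vertical_fov"])/2)
    K[0,0]=K[1,1]=fl; K[0,2]=f["cx"]; K[1,2]=f["cy"]
    if "rvec" in f:
        R=cv2.Rodrigues(np.array(f["rvec"],float))[0]; t=np.array(f["tvec"],float).ravel()
        return K,R.T,-R.T@t
    M=np.array(f["mount"]); Rt=np.array(st["ee_rot"]); p=np.array(st["tcp_pos"])
    return K,Rt@M[:3,:3],Rt@M[:3,3]+p
def ray(c,u,v,z):
    K,R,o=c; d=R@np.linalg.inv(K)@np.array([u,v,1.]); return o+d*(z-o[2])/d[2]
def cloud(f,c):
    K,R,o=c; v,u=np.mgrid[:400,:640]; d=f["depth"]
    P=np.stack([(u-K[0,2])/K[0,0]*d,(v-K[1,2])/K[1,1]*d,d],-1); return P@R.T+o
def proj(c,p):
    K,R,o=c; q=K@(R.T@(np.array(p,float)-o)); return q[:2]/q[2]
def get(n):
    s=state(); f=grab_frame(n); return f,cam(f,s)
def save(f,n): cv2.imwrite("pics/"+n+".png",f["color"][:,:,::-1])
E
python3 - <<'E'
from h import *
print(state())
for n in("scene","side"):
    f,c=get(n); save(f,n+"1"); np.savez(n+"1.npz",d=f["depth"],c=f["color"]); print(n,f["vertical_fov"],c[2],c[1][:,2])
a=cv2.imread("pics/scene1.png");b=cv2.imread("pics/side1.png")
E
```

```text
{'t': 0.0, 'q': array([-1.29701117e+00,  2.41396441e-01,  3.74199918e-03,  1.33519304e+00,
       -9.29849660e-06,  1.57081236e+00]), 'joint_vel': array([ 5.38177523e-06, -5.73255724e-04,  1.30712514e-03,  3.13694063e-04,
        9.20122655e-04, -4.81652210e-04]), 'effort': array([ 1.68273407e-03, -3.72322118e+01,  2.52404577e+01,  1.68961933e-02,
       -1.55810835e-04, -5.84549156e-06]), 'tcp_pos': array([ 135.0138203 , -480.76493215,  222.62800765]), 'ee_rot': array([[ 9.62758704e-01,  2.70361537e-01, -5.63537008e-04],
       [ 2.70362124e-01, -9.62756684e-01,  1.97223933e-03],
       [-9.33136459e-06, -2.05114964e-03, -9.99997896e-01]]), 'wrist_force': array([-0.04690315,  1.26769968,  0.07233377]), 'moment': array([-0.04595266,  0.00567219, -0.00751036]), 'gripper_force': 0.0, 'gripper_width': 85.55937538311431}
scene 46.31016685352563 [195.62372937 879.35530194 951.32246716] [ 0.33773663 -0.59566262 -0.72877981]
side 50.13403540853691 [ 593.71586486 -523.37137704  624.49242923] [-0.01321521  0.79524111 -0.60614927]
```

View pics/scene1.png

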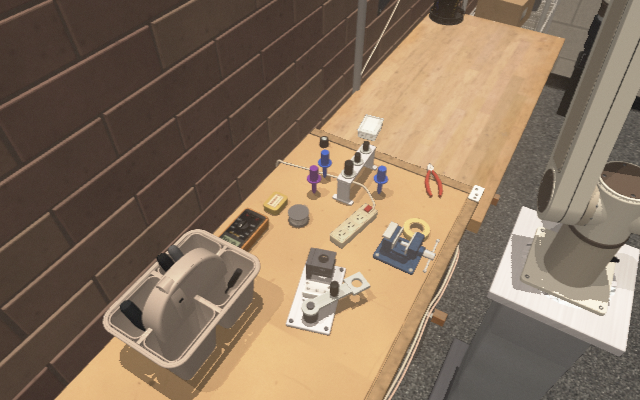

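View pics/side1.png

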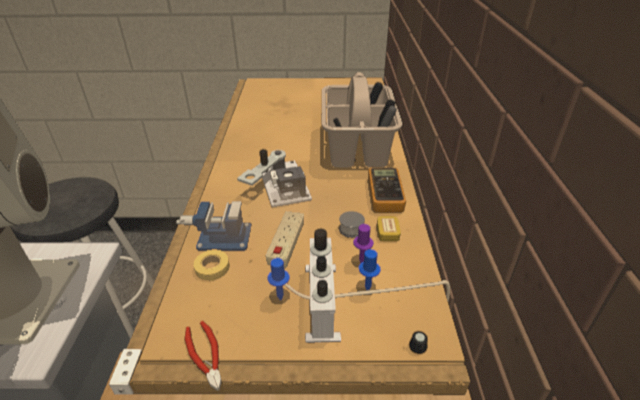

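Run:
```python
from h import *
ims=[]
C={}
for n,(x,y,w,h) in {"scene":(270,130,130,210),"side":(230,140,130,210)}.items():
    f,c=get(n); C[n]=(f,c)
    im=cv2.resize(f["color"][y:y+h,x:x+w,::-1],None,fx=2.8,fy=2.8,interpolation=cv2.INTER_CUBIC); ims.append(im)
    P=cloud(f,c); col=f["color"].astype(int)
    blk=(col.max(-1)<75)&(P[...,2]>60)&(P[...,2]<135)&(P[...,0]<700)&(P[...,0]>150)
    nn,l,s,cc=cv2.connectedComponentsWithStats(blk.astype(np.uint8))
    for i in range(1,nn):
        if s[i,4]>15:
            q=P[l==i]; zt=np.percentile(q[:,2],95); t=q[q[:,2]>zt-6]
            print(n,s[i],"top",zt.round(),"mid",((t[:,:2].min(0)+t[:,:2].max(0))/2).round(1),(t[:,:2].max(0)-t[:,:2].min(0)).round())
cv2.imwrite("pics/z1.png",np.hstack(ims))
```

```text
scene [228 269  14  18 113] top 134.0 mid [622.4 479.8] [10. 10.]
side [334 118   7   8  34] top 134.0 mid [623.4 474.2] [8. 8.]
side [260 150   8  14  83] top 96.0 mid [444.9 378.8] [15. 12.]
side [195 218  10   8  52] top 75.0 mid [340.4 144.4] [20.  5.]
side [315 230  11  21 209] top 122.0 mid [586.3  49. ] [18. 18.]
side [317 256   9  16 121] top 111.0 mid [588.2  -4.8] [14. 14.]
side [318 281   9  16 124] top 111.0 mid [590.  -59.7] [13. 13.]
```

View pics/z1.png

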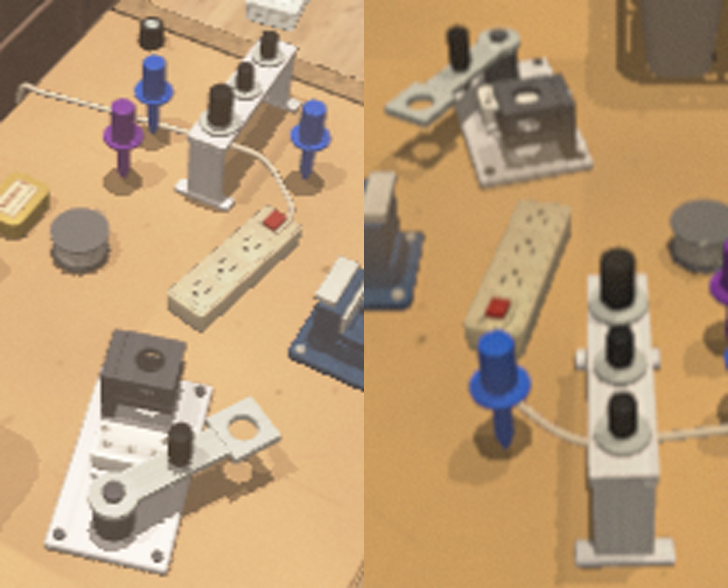

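Run:
```python
from h import *
px={"scene":dict(hole=(323.6,257.9,70),eye=(356.8,282.9,56),piv=(310.4,305.7,58)),"side":dict(hole=(288.6,174.6,70),eye=(249.3,176.4,56),piv=(277.9,154.3,58))}
for n in px:
    f,c=get(n); 
    for k,(u,v,z) in px[n].items(): print(n,k,ray(c,u,v,z).round(1))
    g=cv2.cvtColor(f["color"],cv2.COLOR_RGB2HSV)
    P=cloud(f,c)
    # knobs: dark pixels near expected; project axis
    for k,(x0,y0,zb,zt) in dict(long=(586,49,85,122),sk=(445,379,58,104)).items():
        d=f["color"].max(-1)<70
        a,b=proj(c,(x0,y0,zb)),proj(c,(x0,y0,zt)); 
        m=np.zeros_like(d,np.uint8); cv2.line(m,tuple(a.astype(int).tolist()),tuple(b.astype(int).tolist()),1,19)
        v,u=np.nonzero(d&(m>0)); print(k,len(u),"px",u.mean().round(1),v.mean().round(1),"exp",((a+b)/2).round(1),"ray",ray(c,u.mean(),v.mean(),(zb+zt)/2).round(1),u.min(),u.max(),v.min(),v.max())
```

```text
scene hole [506.9 320.1  70. ]
scene eye [413.1 333.   56. ]
scene piv [472.5 436.4  58. ]<stdin>:13: RuntimeWarning: Mean of empty slice.
  ret = ret.dtype.type(ret / rcount)
Traceback (most recent call last):
ValueError: zero-size array to reduction operation minimum which has no identity
```

Run:
```python
from h import *
px=dict(hole=(288.6,174.6,70),eye=(249.3,176.4,56),piv=(277.9,154.3,58))
for n in ("scene","side"):
    f,c=get(n)
    if n=="side":
        for k,(u,v,z) in px.items(): print(n,k,ray(c,u,v,z).round(1))
    for k,(x0,y0,zb,zt) in dict(long=(586,49,88,122),sk=(444,383,62,104)).items():
        d=f["color"].max(-1)<95
        a,b=proj(c,(x0,y0,zb)),proj(c,(x0,y0,zt)); 
        m=np.zeros(d.shape,np.uint8); cv2.line(m,tuple(a.astype(int).tolist()),tuple(b.astype(int).tolist()),1,19)
        nn,l,s,cc=cv2.connectedComponentsWithStats((d&(m>0)).astype(np.uint8))
        i=1+np.argmax(s[1:,4]); print(n,k,s[i],cc[i].round(1),"exp",a.round(1),b.round(1),"ray",ray(c,*cc[i],(zb+zt)/2).round(1))
```

```text
scene long [345 161   8  14 100] [348.2 167.3] exp [348.7 170.8] [349.3 161.4] ray [585.6  54.1 105. ]
scene sk [330 282   8  15  99] [333.7 288.8] exp [334. 292.] [334.6 281.4] ray [442.6 388.   83. ]
side hole [510.6 314.1  70. ]
side eye [414.8 328.1  56. ]
side piv [475.1 426.9  58. ]
side long [314 229  13  22 231] [320.2 239.4] exp [320.  246.6] [319.8 232.6] ray [586.5  49.7 105. ]
side sk [260 150   8  16 100] [263.5 157.2] exp [263.8 162.1] [262.3 147.3] ray [446.3 371.6  83. ]
```

```bash
python3 -m inch '[[[0.033,-0.047,0],[0,0,-0.05],1],[[0.066,-0.093,0],[0,0,-0.1],1],[[0.1,-0.14,0],[0,0,-0.15],1],[[0.133,-0.187,0],[0,0,-0.2],1],[[0.166,-0.233,0],[0,0,-0.25],1],[[0.2,-0.28,0],[0,0,-0.3],1],[[0.233,-0.326,0],[0,0,-0.35],1],[[0.265,-0.373,0],[0,0,-0.4],1]]'
cat >> h.py <<'E'
def go(p,ang=None):
    "tool-frame shift (m) and z-turn to bring TCP to p with tool y at world angle ang deg"
    s=state(); R=np.array(s["ee_rot"]); d=R.T@(np.array(p,float)-s["tcp_pos"])/1000
    cur=np.degrees(np.arctan2(R[1,1],R[0,1])); print("tcp",s["tcp_pos"].round(1),"y ang",cur.round(1),"shift",d.round(4),"turnz",None if ang is None else -np.radians((ang-cur+180)%360-180).round(3),"zaxis",R[:,2].round(3))
E
python3 -c "
from h import *
go((444.5,380,230),-30.7)"
```

```text
t: 1.35
tcp_pos: [290.0, -49.0, 224.0]
ee_rot: [[0.781, 0.625, 0.002], [0.625, -0.781, -0.0], [0.001, 0.002, -1.0]]
wrist_force: [2.1, -0.2, 0.4]
gripper_width: 85.4
gripper_force: 0.0
tcp [290. -49. 224.] y ang -51.3 shift [ 0.3887 -0.2383 -0.0059] turnz -0.36 zaxis [ 0.002 -0.    -1.   ]
```

```bash
python3 -m inch '[[[0.049,-0.03,0],[0,0,-0.05],1],[[0.097,-0.06,0],[0,0,-0.1],1],[[0.146,-0.09,0],[0,0,-0.15],1],[[0.195,-0.12,0],[0,0,-0.2],1],[[0.244,-0.15,0],[0,0,-0.25],1],[[0.292,-0.18,0],[0,0,-0.3],1],[[0.341,-0.21,-0.003],[0,0,-0.36],1],[[0.389,-0.238,-0.006],[0,0,-0.36],1]]'
python3 -c "
from h import *
go((444.5,380,230),-30.7)
f,c=get('wrist'); save(f,'w1'); np.savez('w1.npz',c0=c[0],c1=c[1],c2=c[2],col=f['color'],d=f['depth']); print(c[2],c[1][:,2])
for p in [(509,317,70),(414,330.5,56),(474,431.5,58),(444.5,380,104),(444.5,380,56)]: print(proj(c,p).round())"
```

```text
t: 2.35
tcp_pos: [445.3, 380.0, 229.5]
ee_rot: [[0.511, 0.86, 0.0], [0.86, -0.511, -0.0], [0.0, 0.0, -1.0]]
wrist_force: [0.8, -0.3, 1.1]
gripper_width: 85.7
gripper_force: 0.0
tcp [445.3 380.  229.5] y ang -30.7 shift [-0.0005 -0.0007 -0.0005] turnz -0.0 zaxis [ 0. -0. -1.]
[485.63753894 446.19547921 380.32196584] [-0.15483765 -0.25941037 -0.95327413]
[417. 195.]
[321. 227.]
[320. 104.]
[321. 183.]
[321. 169.]
```

View pics/w1.png

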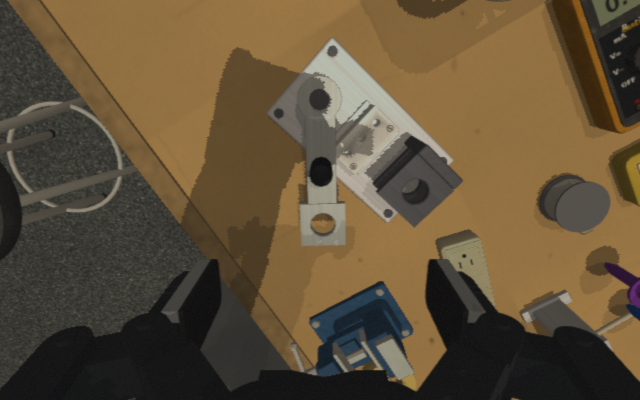

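Run:
```python
from h import *
d=np.load("w1.npz"); c=(d["c0"],d["c1"],d["c2"])
for k,u,v,z in [("hole",415,189,70),("eye",323,223.5,56),("piv",319.5,99,60),("knob",320.5,171.5,84)]: print(k,ray(c,u,v,z).round(1))
g=d["col"].max(-1); dep=d["d"]
P=cloud({"depth":dep},c)
for (u,v) in [(319,99),(435,210),(415,189),(320,165),(440,160)]: print(u,v,P[v,u].round(1),g[v,u])
for n in("scene","side"):
    f,cc=get(n); 
    for nm,lo,hi in (("blue",100,125),("purple",126,160)):
        h=cv2.cvtColor(f["color"],cv2.COLOR_RGB2HSV); m=((h[...,0]>=lo)&(h[...,0]<=hi)&(h[...,1]>110)&(h[...,2]>60)).astype(np.uint8)
        nn,l,s,ce=cv2.connectedComponentsWithStats(m); Q=cloud(f,cc)
        for i in range(1,nn):
            if s[i,4]>60:
                q=Q[l==i]; print(n,nm,s[i],np.percentile(q,[5,95],axis=0).round())
```

```text
hole [510.3 323.2  70. ]
eye [417.7 332.1  56. ]
piv [475.8 435.8  60. ]
knob [446.3 384.4  84. ]
319 99 [475.5 436.1  63.2] 47
435 210 [524.5 260.9  -0.8] 152
415 189 [513.1 309.5  35.3] 47
320 165 [485.6 446.2 380.3] 21
440 160 [541.4 336.2  70.2] 76
side blue [359 249  21  40 458] [[661.   9.  23.]
 [688.  31.  98.]]
side blue [268 258  21  29 380] [[498. -13.  58.]
 [525.   7.  97.]]
side purple [354 224  19  38 372] [[656.  78.  25.]
 [682.  99.  97.]]
```

```bash
python3 -c "
from h import *
go((446.3,384,88),-29.5)"
```

```text
tcp [445.1 380.2 227.6] y ang -30.6 shift [ 0.0042 -0.0008  0.1396] turnz -0.019 zaxis [-0.002 -0.001 -1.   ]
```

```bash
python3 -m inch '[[[0.004,-0.001,0.02],[0,0,-0.02],0],[[0.004,-0.001,0.05],[0,0,-0.02],0],[[0.004,-0.001,0.08],[0,0,-0.02],0],[[0.004,-0.001,0.11],[0,0,-0.02],0],[[0.004,-0.001,0.14],[0,0,-0.02],0],[[0.004,-0.001,0.141],[0,0,-0.02],-0.3],[[0.004,-0.001,0.141],[0,0,-0.02],-1],[[0.004,-0.001,0.141],[0,0,-0.02],-1]]' 20
python3 -m inch '[[[0,0,0],[0,0,0],-1],[[0,0,0],[0,0,0],-1],[[0,0,0],[0,0,0],-1],[[0,0,0],[0,0,0],-1],[[0,0,0],[0,0,0],-1],[[0,0,0],[0,0,0],-1],[[0,0,0],[0,0,0],-1],[[0,0,0],[0,0,0],-1]]' 20
python3 - <<'E'
from h import *
s=state(); p=s["tcp_pos"]; R=s["ee_rot"]; piv=np.array([475.8,435.5]); hole=np.array([510.3,321.5])
k=p[:2]-piv; r=np.linalg.norm(k); a0=np.arctan2(k[1],k[0]); ah=np.arctan2(*(hole-piv)[::-1]); print(p,r,np.degrees([a0,ah]),s["wrist_force"])
for i in range(1,9):
    a=a0+(ah-a0)*i/8; q=np.r_[piv+60*np.r_[np.cos(a),np.sin(a)],p[2]]
    print((R.T@(q-p)/1000).round(4),-(ah-a0)*i/8)
E
```

```text
t: 3.5
tcp_pos: [447.1, 382.6, 90.5]
ee_rot: [[0.494, 0.869, 0.003], [0.869, -0.494, 0.002], [0.003, 0.001, -1.0]]
wrist_force: [-0.6, 0.6, 0.2]
gripper_width: -0.2
gripper_force: 0.0
t: 4.5
tcp_pos: [446.1, 382.0, 88.5]
ee_rot: [[0.494, 0.869, -0.0], [0.869, -0.494, -0.0], [-0.0, -0.0, -1.0]]
wrist_force: [0.0, 0.5, 0.6]
gripper_width: -0.3
gripper_force: 0.0
[446.14583272 382.01927704  88.48620136] 61.15192037290489 [-119.00763619  -73.16252737] [0.02672604 0.52939344 0.57963193]
[ 0.0015  0.006  -0.    ] -0.1000185118366867
[ 0.0025  0.0119 -0.    ] -0.2000370236733734
[ 0.004   0.0177 -0.    ] -0.3000555355100601
[ 0.0061  0.0233 -0.    ] -0.4000740473467468
[ 0.0088  0.0287 -0.    ] -0.5000925591834335
[ 0.012   0.0338 -0.    ] -0.6001110710201202
[ 0.0157  0.0385 -0.    ] -0.7001295828568068
[ 0.0198  0.0428 -0.    ] -0.8001480946934936
```

```bash
python3 -c "
from h import *
f,c=get('wrist'); g,cs=get('side'); h,cc=get('scene')
a=f['color'][60:,140:500]
z=lambda h,c,r:cv2.resize(h['color'][c[1]-r:c[1]+r,c[0]-r:c[0]+r],(340,340),interpolation=cv2.INTER_CUBIC)
b=z(h,(335,285),40)
cv2.imwrite('pics/m1.png',np.hstack([a[:340],b])[:,:,::-1])"
```

```text
(no output)
```

View pics/m1.png

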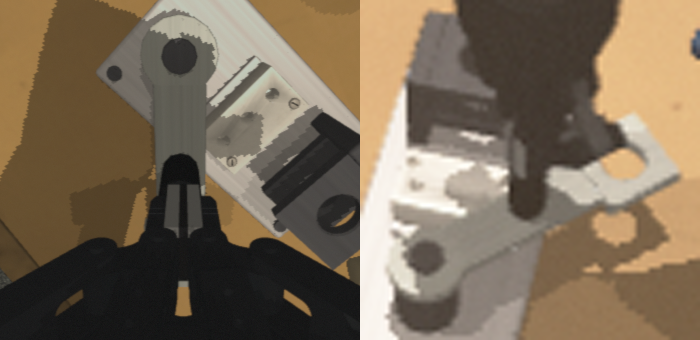

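```bash
python3 -c "
from h import *
s=state();p=s['tcp_pos'];R=s['ee_rot'];print(p,s['gripper_width'],s['gripper_force'],s['moment'])
for n in('wrist','scene','side'):
    f,c=get(n)
    for k in (0,14,-5,-40): print(n,k,proj(c,p+R[:,2]*k).round(1))
    if n=='wrist':
        P=cloud(f,c)
        for v in range(200,330,8): print(v,f['color'][v,322],P[v,322].round(1))
        print(ray(c,320,117,63))
"
```

```text
[446.1409429  382.0534712   88.50647573] -0.040004718255631004 0.0 [-0.01103337 -0.00213483  0.04301673]
wrist 0 [321.2 254.3]
wrist 14 [321.4 241.6]
wrist -5 [321.2 259.4]
wrist -40 [320.6 305.1]
200 [94 91 82] [454.4 395.9  55.9]
208 [93 91 82] [452.2 392.1  56.5]
216 [17 18 18] [451.9 391.5  67. ]
224 [18 17 18] [452.1 391.8  78.8]
232 [18 18 17] [451.8 391.2  86.8]
240 [18 17 18] [451.7 391.   95.1]
248 [20 20 19] [451.8 391.2 103.7]
256 [21 19 19] [452.  391.5 111.7]
264 [22 22 22] [452.  391.4 118. ]
272 [22 20 18] [452.1 391.5 124.1]
280 [21 22 19] [452.  391.4 129.5]
288 [28 28 27] [451.7 390.8 133.5]
296 [28 27 26] [450.3 388.3 134. ]
304 [23 22 22] [448.8 385.8 134.4]
312 [25 24 25] [447.1 382.7 133.9]
320 [23 22 23] [445.8 380.4 134.9]
328 [25 23 23] [443.8 376.8 133.8]
[475.86653693 435.6158881   63.        ]
scene 0 [333.7 284.6]
scene 14 [333.5 288.2]
scene -5 [333.8 283.4]
scene -40 [334.2 274.1]
side 0 [263.7 153. ]
side 14 [264.2 157.9]
side -5 [263.5 151.2]
side -40 [262.2 138.5]
```

```bash
python3 -c "
from h import *
f,c=get('wrist'); g,cs=get('side'); 
z=lambda im,x0,y0,w,h,k:cv2.resize(im[y0:y0+h,x0:x0+w],(w*k,h*k),interpolation=cv2.INTER_CUBIC)
a=z(f['color'],260,200,120,150,3); b=z(g['color'],230,115,70,90,5)
cv2.imwrite('pics/m2.png',cv2.convertScaleAbs(np.hstack([a,b])[:,:,::-1],alpha=1.8,beta=10))"
```

```text
(no output)
```

View pics/m2.png

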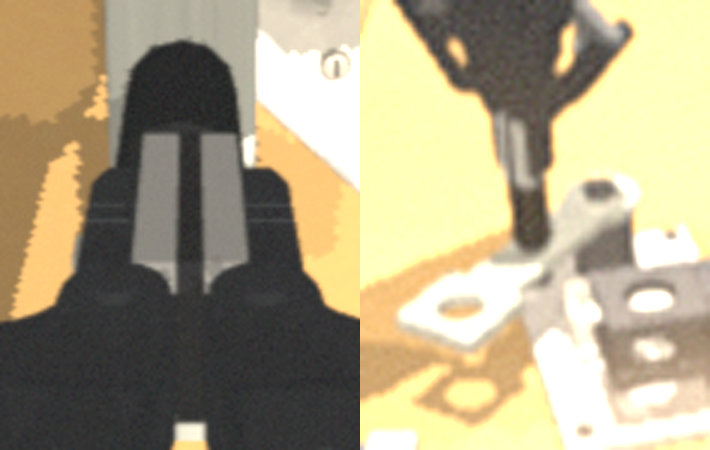

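```bash
python3 -c "
from h import *
s=state();f,c=get('wrist');P=(cloud(f,c)-s['tcp_pos'])@s['ee_rot']
for v in (215,220,230,240,246,255,270,285): print(v,[tuple(P[v,u].round().astype(int).tolist()) for u in (303,309,316,322,328,335,341)])
"
```

```text
215 [(7, -10, 33), (8, -7, 32), (11, -3, 24), (11, 0, 23), (10, 3, 25), (8, 7, 32), (7, 11, 33)]
220 [(5, -10, 31), (10, -6, 18), (11, -3, 16), (11, 0, 16), (11, 3, 17), (4, 7, 33), (4, 11, 33)]
230 [(7, -9, 13), (11, -6, 4), (11, -2, 3), (11, 0, 3), (10, 3, 5), (7, 7, 12), (-1, 11, 32)]
240 [(8, -8, 0), (10, -5, -6), (10, -2, -6), (10, 0, -6), (10, 3, -5), (8, 6, -1), (-7, 11, 31)]
246 [(7, -8, -6), (11, -5, -14), (11, -2, -15), (11, 0, -13), (11, 3, -13), (11, 6, -13), (-12, 11, 33)]
255 [(3, -8, -7), (11, -5, -23), (11, -2, -22), (11, 0, -22), (11, 3, -22), (11, 6, -22), (-17, 11, 32)]
270 [(6, -7, -26), (11, -4, -35), (11, -2, -35), (11, 0, -34), (11, 3, -34), (11, 5, -35), (7, 8, -27)]
285 [(7, -6, -38), (11, -4, -44), (11, -2, -45), (12, 1, -45), (11, 3, -44), (11, 5, -45), (11, 7, -43)]
```

```bash
python3 -m inch '[[[0,0,0],[0,0,0],0],[[0,0,0],[0,0,0],0],[[0,0,0],[0,0,0],0],[[0,0,0.014],[0,0,0],0],[[0,0,0.028],[0,0,0],0],[[0,0,0.028],[0,0,0],0],[[0,0,0.028],[0,0,0],-1],[[0,0,0.028],[0,0,0],-1]]' 20
python3 -m inch '[[[0,0,0],[0,0,0],-1],[[0,0,0],[0,0,0],-1],[[0,0,0],[0,0,0],-1],[[0,0,0],[0,0,0],-1],[[0,0,0],[0,0,0],-1],[[0,0,0],[0,0,0],-1],[[0,0,0],[0,0,0],-1],[[0,0,0],[0,0,0],-1]]' 20
python3 - <<'E'
from h import *
s=state();f,c=get('wrist');P=(cloud(f,c)-s['tcp_pos'])@s['ee_rot']
for v in (215,230,240,255,270,285): print(v,[tuple(P[v,u].round().astype(int).tolist()) for u in (295,303,309,316,322,328,335,341,350)])
p=s["tcp_pos"]; R=s["ee_rot"]; piv=np.array([475.8,435.5]); hole=np.array([510.3,321.5])
k=p[:2]-piv; r=np.linalg.norm(k); a0=np.arctan2(k[1],k[0]); ah=np.arctan2(*(hole-piv)[::-1]); print(p,r,np.degrees([a0,ah]),s["wrist_force"])
for i in range(1,9):
    a=a0+(ah-a0)*i/8; q=np.r_[piv+60*np.r_[np.cos(a),np.sin(a)],p[2]]
    print((R.T@(q-p)/1000).round(4),-(ah-a0)*i/8)
E
```

```text
t: 5.95
tcp_pos: [446.0, 382.1, 60.5]
ee_rot: [[0.494, 0.869, -0.0], [0.869, -0.494, 0.0], [-0.0, -0.0, -1.0]]
wrist_force: [-0.7, -0.4, -2.8]
gripper_width: 19.0
gripper_force: 20.4
t: 6.95
tcp_pos: [446.0, 382.1, 60.5]
ee_rot: [[0.494, 0.869, -0.0], [0.869, -0.494, 0.0], [-0.0, -0.0, -1.0]]
wrist_force: [-2.4, 0.1, -0.5]
gripper_width: 19.1
gripper_force: 20.5
215 [(18, -12, 4), (18, -9, 4), (18, -6, 4), (18, -2, 4), (18, 0, 4), (18, 3, 4), (18, 6, 4), (18, 9, 4), (18, 14, 6)]
230 [(11, -12, 4), (11, -9, 4), (11, -6, 4), (11, -2, 4), (10, 0, 5), (11, 3, 4), (11, 7, 4), (11, 9, 4), (10, 14, 5)]
240 [(6, -13, 4), (5, -9, 4), (9, -5, -4), (11, -2, -8), (12, 0, -10), (11, 3, -7), (10, 6, -5), (5, 9, 4), (6, 14, 4)]
255 [(12, -10, -23), (7, -8, -14), (10, -5, -21), (11, -2, -21), (11, 0, -23), (11, 3, -22), (10, 6, -20), (8, 8, -17), (11, 12, -22)]
270 [(11, -9, -35), (8, -7, -28), (11, -4, -33), (10, -2, -33), (11, 0, -34), (11, 3, -34), (11, 5, -34), (8, 8, -29), (11, 11, -35)]
285 [(10, -9, -42), (6, -7, -36), (6, -4, -36), (6, -2, -35), (6, 0, -36), (6, 3, -36), (6, 5, -36), (6, 8, -36), (10, 10, -42)]
[445.98159206 382.08297498  60.52055648] 61.17610656337699 [-119.17109271  -73.16252737] [-2.41862491  0.09666088 -0.51308562]
[ 0.0015  0.006  -0.    ] -0.10037511865909288
[ 0.0025  0.0119 -0.    ] -0.20075023731818575
[ 0.004   0.0178 -0.    ] -0.30112535597727863
[ 0.0061  0.0234 -0.    ] -0.4015004746363715
[ 0.0088  0.0288 -0.    ] -0.5018755932954644
[ 0.012   0.0339 -0.    ] -0.6022507119545573
[ 0.0157  0.0387 -0.    ] -0.7026258306136501
[ 0.0198  0.043  -0.    ] -0.803000949272743
```

```bash
python3 -m inch '[[[0.0007,0.003,0],[0,0,-0.05],-1],[[0.0015,0.006,0],[0,0,-0.1],-1],[[0.0025,0.012,0],[0,0,-0.2],-1],[[0.004,0.0178,0],[0,0,-0.3],-1],[[0.006,0.0234,0],[0,0,-0.4],-1],[[0.009,0.029,0],[0,0,-0.5],-1],[[0.012,0.034,0],[0,0,-0.6],-1],[[0.0155,0.0385,0],[0,0,-0.7],-1]]'
python3 - <<'E'
from h import *
s=state(); f,c=get('wrist'); save(f,'w2')
p=s["tcp_pos"]; R=s["ee_rot"]; piv=np.array([475.8,435.5]); hole=np.array([510.3,321.5])
k=p[:2]-piv; r=np.linalg.norm(k); a0=np.arctan2(k[1],k[0]); ah=np.arctan2(*(hole-piv)[::-1]); print(p,r,np.degrees([a0,ah]),s["wrist_force"])
for da in (.05,.1,.13,.16):
    a=a0+da; q=np.r_[piv+60*np.r_[np.cos(a),np.sin(a)],p[2]]
    print((R.T@(q-p)/1000).round(4),da)
E
```

```text
t: 8.0
tcp_pos: [487.6, 376.3, 60.5]
ee_rot: [[-0.185, 0.983, 0.0], [0.983, 0.185, -0.0], [-0.0, 0.0, -1.0]]
wrist_force: [-1.6, 0.6, -1.4]
gripper_width: 19.2
gripper_force: 20.5
[487.59160595 376.2676562   60.54867954] 60.394639849053156 [-78.74110459 -73.16252737] [-1.55988449  0.61049603 -1.39512193]
[0.0005 0.003  0.    ] 0.05
[0.0008 0.006  0.    ] 0.1
[0.001  0.0078 0.    ] 0.13
[0.0013 0.0095 0.    ] 0.16
```

View pics/w2.png

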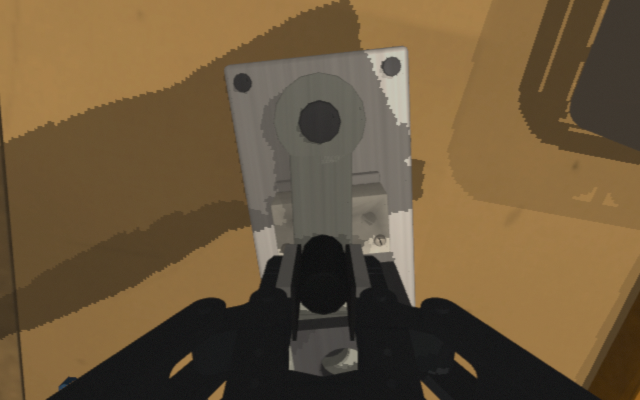

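```bash
python3 -m inch '[[[0.0003,0.0015,0],[0,0,-0.025],-1],[[0.0005,0.003,0],[0,0,-0.05],-1],[[0.0006,0.004,0],[0,0,-0.07],-1],[[0.0007,0.005,0],[0,0,-0.085],-1],[[0.0008,0.006,0],[0,0,-0.1],-1],[[0.0008,0.006,0],[0,0,-0.1],-1],[[0.0008,0.006,0],[0,0,-0.1],-1],[[0.0008,0.006,0],[0,0,-0.1],-1]]'
python3 -m inch '[[[0,0.0005,0],[0,0,0],-1],[[0,0.001,0],[0,0,0],-1],[[0,0.0015,0],[0,0,0],-1],[[0,0.002,0],[0,0,0],-1],[[0,0.0025,0],[0,0,0],-1],[[0,0.003,0],[0,0,0],-1],[[0,0.003,0],[0,0,0],-1],[[0,0.003,0],[0,0,0],-1]]'
```

```text
t: 9.05
tcp_pos: [492.2, 377.6, 60.5]
ee_rot: [[-0.279, 0.96, -0.002], [0.96, 0.279, -0.001], [-0.001, -0.002, -1.0]]
wrist_force: [-1.8, -4.8, 2.4]
gripper_width: 19.2
gripper_force: 20.9
t: 10.05
tcp_pos: [492.2, 377.6, 60.5]
ee_rot: [[-0.28, 0.96, -0.007], [0.96, 0.28, -0.003], [-0.001, -0.007, -1.0]]
wrist_force: [-9.4, -6.9, 7.4]
gripper_width: 19.2
gripper_force: 21.7
```

```bash
python3 -m inch '[[[0,0,0],[0,0,0],0],[[0,0,0],[0,0,0],0],[[0,0,0],[0,0,0],0],[[0,0,-0.03],[0,0,0],0],[[0,0,-0.07],[0,0,0],0],[[0,0,-0.12],[0,0,0],0],[[-0.02,0,-0.15],[0,0,0],0],[[-0.04,0,-0.15],[0,0,0],0]]'
python3 - <<'E'
from h import *
f,c=get('wrist'); save(f,'w3'); np.savez('w3.npz',c0=c[0],c1=c[1],c2=c[2],col=f['color'],d=f['depth']); print(c[2])
print(proj(c,(509,320,70)),proj(c,(492,377.6,104)),proj(c,(475.8,435.5,60)))
go((586.5,52,150),0)
E
```

```text
t: 11.05
tcp_pos: [509.0, 341.8, 214.0]
ee_rot: [[-0.28, 0.96, 0.006], [0.96, 0.28, 0.004], [0.002, 0.007, -1.0]]
wrist_force: [0.6, -0.3, -0.9]
gripper_width: 42.4
gripper_force: 0.0
[487.32467177 415.00615874 365.04102929]
[314.05827752 199.61646229] [312.38481695 136.46505273] [313.72193841  53.45278203]
tcp [508.8 338.3 211.8] y ang 16.1 shift [-0.2966 -0.0049  0.062 ] turnz 0.281 zaxis [ 0.003  0.    -1.   ]
```

View pics/w3.png

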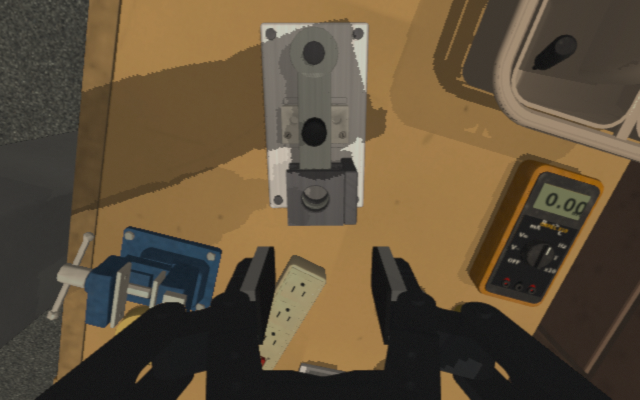

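Run:
```python
from h import *
f,c=get('wrist'); st=state(); print(st["tcp_pos"])
P=cloud(f,c)
# ear top surface = depth plane z~70; hole = the non-70 pixels inside
m=((abs(P[...,2]-70)<5)).astype(np.uint8); 
x0,y0,x1,y1=270,150,375,240
sub=m[y0:y1,x0:x1]; 
cs,h=cv2.findContours(sub,cv2.RETR_CCOMP,cv2.CHAIN_APPROX_NONE)
for k,q in enumerate(cs):
    a=cv2.contourArea(q)
    if a>100:
        r=cv2.minAreaRect(q); ctr=np.array(r[0])+(x0,y0); print(h[0][k][3],a,ctr,r[1],ray(c,*ctr,70).round(1))
g=cv2.GaussianBlur(cv2.cvtColor(f["color"],cv2.COLOR_RGB2GRAY),(0,0),1)
print(cv2.HoughCircles(g[y0:y1,x0:x1],cv2.HOUGH_GRADIENT,1,20,param1=60,param2=12,minRadius=9,maxRadius=18))
print(ray(c,314,52,63))
```

```text
[507.71881545 338.97090244 210.256126  ]
-1 3905.0 [323. 194.] (56.0, 72.0) [514.2 323.7  70. ]
0 552.5 [316.75000381 194.25      ] (26.870054244995117, 26.162948608398438) [509.1 322.   70. ]
[[[46.5 44.5 15. ]]]
[475.5342125 432.2208454  63.       ]
```

```bash
python3 -m inch '[[[-0.04,0,0],[0,0,0.04],0.1],[[-0.09,-0.001,0.01],[0,0,0.08],0.1],[[-0.14,-0.002,0.02],[0,0,0.12],0.1],[[-0.19,-0.003,0.03],[0,0,0.17],0.1],[[-0.235,-0.004,0.03],[0,0,0.22],0.1],[[-0.27,-0.005,0.03],[0,0,0.28],0.1],[[-0.285,-0.005,0.03],[0,0,0.28],0.1],[[-0.285,-0.005,0.03],[0,0,0.28],0.1]]'
python3 -m inch '[[[0,0,0],[0,0,0],0.1],[[0,0,0],[0,0,0],0.1],[[0,0,0],[0,0,0],0.1],[[0,0,0],[0,0,0],0.1],[[0,0,0],[0,0,0],0.1],[[0,0,0],[0,0,0],0.1],[[0,0,0],[0,0,0],0.1],[[0,0,0],[0,0,0],0.1]]'
python3 - <<'E'
from h import *
f,c=get('wrist'); save(f,'w4'); P=cloud(f,c)
for i in range(3): print(proj(c,(586.5+1.8*i,51-55*i,105)).round())
d=((f["color"].max(-1)<90)&(P[...,2]>86)&(P[...,2]<128)).astype(np.uint8)
nn,l,s,ce=cv2.connectedComponentsWithStats(d)
for i in range(1,nn):
    if s[i,4]>80:
        q=P[l==i]; t=q[q[:,2]>np.percentile(q[:,2],90)-5]; print(s[i],ce[i].round(1),np.percentile(q[:,2],[5,95]).round(),((t.min(0)+t.max(0))/2).round(1),(t.max(0)-t.min(0)).round(1))
E
```

```text
t: 12.15
tcp_pos: [581.5, 65.5, 179.3]
ee_rot: [[-0.002, 1.0, -0.002], [1.0, 0.002, 0.0], [0.0, -0.002, -1.0]]
wrist_force: [-0.5, 0.4, -0.6]
gripper_width: 47.2
gripper_force: 0.0
t: 13.15
tcp_pos: [581.9, 65.7, 180.5]
ee_rot: [[-0.003, 1.0, 0.0], [1.0, 0.003, 0.0], [0.0, 0.0, -1.0]]
wrist_force: [-0.2, -0.5, -0.1]
gripper_width: 46.9
gripper_force: 0.0
[329. 222.]
[330. 292.]
[332. 353.]
[432 139  31  31 240] [441.3 150.2] [87. 97.] [666.8  96.3  94.5] [15.8 19.1  6.7]
[ 314  197   36   50 1428] [331.  221.8] [ 93. 123.] [588.2  52.3 121.1] [22.7 23.1  6.2]
[431 233  33  29 256] [442.5 241.6] [87. 96.] [675.5  26.   94. ] [21.4 19.5  6.9]
[216 258  22  15 103] [227.2 262.3] [87. 96.] [509.2  10.7  94. ] [12.8  7.   6.1]
[321 267  24  37 721] [332.2 285.8] [ 90. 111.] [589.7  -2.2 108.9] [16.7 16.7  6.1]
[323 328  23  37 722] [333.5 346.1] [ 89. 111.] [591.5 -57.3 108.8] [17.1 17.5  6.4]
[625 353  15  47 380] [634.2 383.3] [86. 95.] [ 850.4 -101.6   93.5] [ 4.  38.8  8.7]
```

View pics/w4.png

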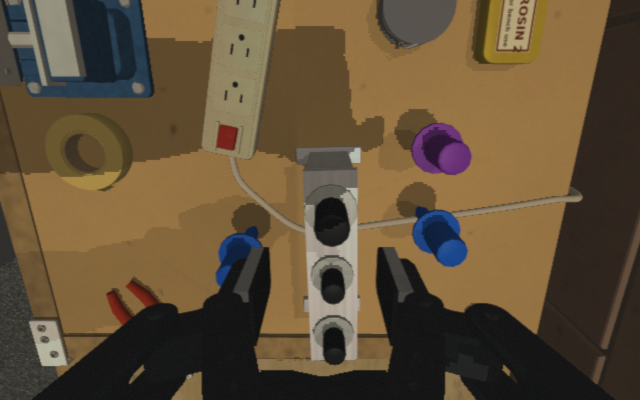

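```bash
python3 -c "
from h import *
go((588.2,52.3,75),0)"
```

```text
tcp [581.9  65.7 180.5] y ang 0.2 shift [-0.0134  0.0063  0.1055] turnz 0.003 zaxis [-0.  0. -1.]
```

```bash
python3 -m inch '[[[-0.0134,0.0063,0.02],[0,0,0],0.1],[[-0.0134,0.0063,0.04],[0,0,0],0.1],[[-0.0134,0.0063,0.06],[0,0,0],0.1],[[-0.0134,0.0063,0.08],[0,0,0],0.1],[[-0.0134,0.0063,0.095],[0,0,0],0.1],[[-0.0134,0.0063,0.1055],[0,0,0],0.1],[[-0.0134,0.0063,0.1055],[0,0,0],0.1],[[-0.0134,0.0063,0.1055],[0,0,0],0.1]]'
python3 -m inch '[[[0,0,0],[0,0,0],0],[[0,0,0],[0,0,0],-0.2],[[0,0,0],[0,0,0],-1],[[0,0,0],[0,0,0],-1],[[0,0,0],[0,0,0],-1],[[0,0,0],[0,0,0],-1],[[0,0,0],[0,0,0],-1],[[0,0,0],[0,0,0],-1]]' 60
```

```text
t: 14.2
tcp_pos: [588.8, 52.4, 75.7]
ee_rot: [[-0.003, 1.0, 0.001], [1.0, 0.003, 0.0], [0.0, 0.001, -1.0]]
wrist_force: [0.2, -0.0, 0.8]
gripper_width: 46.8
gripper_force: 0.0
t: 15.2
tcp_pos: [588.6, 52.4, 76.4]
ee_rot: [[-0.003, 1.0, 0.002], [1.0, 0.003, 0.0], [0.0, 0.002, -1.0]]
wrist_force: [-0.9, -0.9, 4.5]
gripper_width: 22.4
gripper_force: 60.1
```

```bash
python3 -m inch '[[[0,0,-0.005],[0,0,0],-1],[[0,0,-0.02],[0,0,0],-1],[[0,0,-0.04],[0,0,0],-1],[[0,0,-0.06],[0,0,0],-1],[[0,0,-0.08],[0,0,0],-1],[[0,0,-0.1],[0,0,0],-1],[[0,0,-0.11],[0,0,0],-1],[[0,0,-0.11],[0,0,0],-1]]'
python3 -c "
from h import *
go((509,321,190),16.5)"
```

```text
t: 16.2
tcp_pos: [588.8, 52.4, 186.1]
ee_rot: [[-0.003, 1.0, 0.002], [1.0, 0.003, 0.0], [0.0, 0.002, -1.0]]
wrist_force: [-0.1, -0.2, -0.9]
gripper_width: 22.7
gripper_force: 59.0
tcp [588.8  52.4 186.1] y ang 0.2 shift [ 0.2688 -0.079  -0.004 ] turnz -0.285 zaxis [ 0.002  0.    -1.   ]
```

```bash
python3 -m inch '[[[0.02,-0.006,-0.002],[0,0,-0.03],-1],[[0.06,-0.018,-0.004],[0,0,-0.07],-1],[[0.1,-0.03,-0.004],[0,0,-0.11],-1],[[0.145,-0.043,-0.004],[0,0,-0.16],-1],[[0.19,-0.056,-0.004],[0,0,-0.21],-1],[[0.23,-0.067,-0.004],[0,0,-0.25],-1],[[0.255,-0.075,-0.004],[0,0,-0.285],-1],[[0.2688,-0.079,-0.004],[0,0,-0.285],-1]]'
python3 -m inch '[[[0,0,0],[0,0,0],-1],[[0,0,0],[0,0,0],-1],[[0,0,0],[0,0,0],-1],[[0,0,0],[0,0,0],-1],[[0,0,0],[0,0,0],-1],[[0,0,0],[0,0,0],-1],[[0,0,0],[0,0,0],-1],[[0,0,0],[0,0,0],-1]]'
python3 - <<'E'
from h import *
go((509,321,76),16.5)
fs=[]
for n,u,v in(("side",284,150),("scene",325,240)):
    f,c=get(n); fs.append(cv2.resize(f["color"][v-50:v+50,u-40:u+40],None,fx=5,fy=5,interpolation=cv2.INTER_CUBIC))
    p=state()["tcp_pos"]; b=np.r_[p[:2],p[2]+4]; print(n,[proj(c,b+[0,0,-k]).round(1).tolist() for k in (0,40,55)],proj(c,(509,321,70)).round(1))
cv2.imwrite("pics/p1.png",np.hstack(fs)[:,:,::-1])
E
```

```text
t: 17.2
tcp_pos: [506.5, 322.9, 188.0]
ee_rot: [[-0.287, 0.958, -0.002], [0.958, 0.287, -0.001], [-0.0, -0.002, -1.0]]
wrist_force: [0.7, 0.0, -1.2]
gripper_width: 22.9
gripper_force: 59.0
t: 18.2
tcp_pos: [508.3, 321.0, 189.0]
ee_rot: [[-0.284, 0.959, -0.0], [0.959, 0.284, -0.0], [0.0, -0.0, -1.0]]
wrist_force: [0.5, 0.8, 0.1]
gripper_width: 22.6
gripper_force: 59.0
tcp [508.3 321.  189. ] y ang 16.5 shift [-0.0002  0.0007  0.113 ] turnz 0.0 zaxis [-0. -0. -1.]
side [[284.8, 125.8], [285.9, 142.0], [286.2, 147.8]] [288.1 173. ]
scene [[323.5, 223.5], [323.3, 235.4], [323.2, 239.6]] [322.6 257.8]
```

View pics/p1.png

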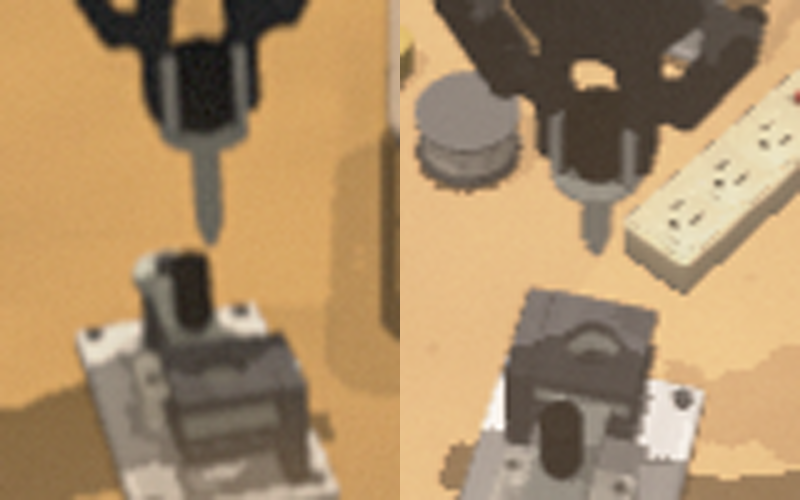

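```bash
python3 -m inch '[[[-0.002,0.0005,0.015],[0,0,0],-1],[[-0.002,0.0005,0.035],[0,0,0],-1],[[-0.002,0.0005,0.055],[0,0,0],-1],[[-0.002,0.0005,0.063],[0,0,0],-1],[[-0.002,0.0005,0.069],[0,0,0],-1],[[-0.002,0.0005,0.075],[0,0,0],-1],[[-0.002,0.0005,0.078],[0,0,0],-1],[[-0.002,0.0005,0.078],[0,0,0],-1]]'
python3 -m inch '[[[0,0,0.002],[0,0,0],-1],[[0,0,0.005],[0,0,0],-1],[[0,0,0.008],[0,0,0],-1],[[0,0,0.011],[0,0,0],-1],[[0,0,0.014],[0,0,0],-1],[[0,0,0.016],[0,0,0],-1],[[0,0,0.016],[0,0,0],-1],[[0,0,0.016],[0,0,0],-1]]'
python3 -c "
from h import *
s=state();print(s['tcp_pos'],s['wrist_force'],s['moment'])"
```

```text
t: 19.3
tcp_pos: [509.5, 319.1, 111.1]
ee_rot: [[-0.284, 0.959, 0.0], [0.959, 0.284, 0.0], [0.0, 0.0, -1.0]]
wrist_force: [0.4, 0.1, -1.2]
gripper_width: 22.7
gripper_force: 59.1
t: 20.3
tcp_pos: [509.5, 319.2, 95.1]
ee_rot: [[-0.284, 0.959, 0.0], [0.959, 0.284, 0.0], [0.0, 0.0, -1.0]]
wrist_force: [-0.1, -0.5, -0.5]
gripper_width: 22.5
gripper_force: 59.1
[509.51490348 319.18760081  95.09535286] [-0.09902186 -0.5196078  -0.48678961] [ 0.00191272 -0.0060517   0.01866182]
```

```bash
python3 -m inch '[[[0,0,0.003],[0,0,0],-1],[[0,0,0.007],[0,0,0],-1],[[0,0,0.011],[0,0,0],-1],[[0,0,0.015],[0,0,0],-1],[[0,0,0.019],[0,0,0],-1],[[0,0,0.023],[0,0,0],-1],[[0,0,0.026],[0,0,0],-1],[[0,0,0.026],[0,0,0],-1]]'
python3 -m inch '[[[0,0,0.0005],[0,0,0],-1],[[0,0,0.001],[0,0,0],-1],[[0,0,0.0015],[0,0,0],-1],[[0,0,0.002],[0,0,0],-1],[[0,0,0.0025],[0,0,0],-1],[[0,0,0.003],[0,0,0],-1],[[0,0,0.003],[0,0,0],-1],[[0,0,0.003],[0,0,0],-1]]'
```

```text
t: 21.3
tcp_pos: [509.3, 319.0, 68.7]
ee_rot: [[-0.284, 0.959, -0.0], [0.959, 0.284, -0.0], [-0.0, -0.001, -1.0]]
wrist_force: [-0.7, -0.1, -0.4]
gripper_width: 22.6
gripper_force: 59.1
t: 22.3
tcp_pos: [509.4, 319.1, 66.4]
ee_rot: [[-0.284, 0.959, 0.0], [0.959, 0.284, 0.0], [0.0, 0.0, -1.0]]
wrist_force: [-2.2, -0.8, 4.2]
gripper_width: 22.6
gripper_force: 59.7
```

Collar contact (4 N) at the expected height, so release slowly and retreat upward.

```bash
python3 -m inch '[[[0,0,0],[0,0,0],-0.3],[[0,0,0],[0,0,0],-0.1],[[0,0,0],[0,0,0],0.1],[[0,0,0],[0,0,0],0.1],[[0,0,0],[0,0,0],0.1],[[0,0,-0.01],[0,0,0],0.1],[[0,0,-0.03],[0,0,0],0.1],[[0,0,-0.06],[0,0,0],0.1]]'
python3 -m inch '[[[0,0,-0.04],[0,0,0],0.1],[[0,0,-0.08],[0,0,0],0.1],[[-0.02,0,-0.11],[0,0,0],0.1],[[-0.06,0,-0.11],[0,0,0],0.1],[[-0.09,0,-0.11],[0,0,0],0.1],[[-0.09,0,-0.11],[0,0,0],0.1],[[-0.09,0,-0.11],[0,0,0],0.1],[[-0.09,0,-0.11],[0,0,0],0.1]]'
python3 - <<'E'
from h import *
fs=[]
for n,u,v in(("side",284,160),("scene",322,260),("wrist",320,160)):
    f,c=get(n); r=40 if n!="wrist" else 80
    fs.append(cv2.resize(f["color"][v-r:v+r,u-r:u+r],(266,266),interpolation=cv2.INTER_CUBIC))
    if n!="scene":
        P=cloud(f,c); m=(f["color"].max(-1)<95)&(np.hypot(P[...,0]-509.5,P[...,1]-319.5)<25)&(P[...,2]>76)
        print(n,np.percentile(P[m],[2,50,98],axis=0).round(1))
cv2.imwrite("pics/e1.png",np.hstack(fs)[:,:,::-1])
E
```

```text
t: 23.3
tcp_pos: [508.9, 318.8, 126.4]
ee_rot: [[-0.284, 0.959, -0.001], [0.959, 0.284, -0.001], [-0.0, -0.002, -1.0]]
wrist_force: [0.8, 0.2, 0.8]
gripper_width: 46.8
gripper_force: 0.0
t: 24.3
tcp_pos: [534.7, 233.8, 236.1]
ee_rot: [[-0.285, 0.958, 0.0], [0.958, 0.285, 0.0], [0.0, 0.0, -1.0]]
wrist_force: [-0.3, -0.5, 0.5]
gripper_width: 47.1
gripper_force: 0.0
side [[497.6 307.1  76.8]
 [508.7 311.2  98.2]
 [519.  323.7 112.9]]
wrist [[499.8 307.5 109.6]
 [513.5 313.4 112.8]
 [520.  328.4 386.8]]
```

View pics/e1.png

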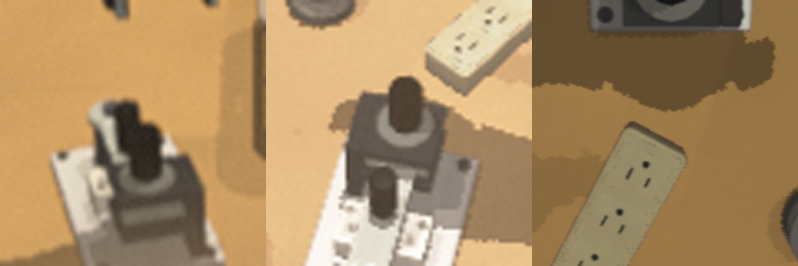

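The pin stands upright in the fork: in the scene crop its collar lies flat on the upper ear at (405,125). The knob top measures 112 to 113 mm, which matches a seated collar (70+4+38). The strap is home and the gripper is clear.

```bash
python3 -c "
from rig import *
print(finish_job())"
```

```text
the job is handed in; nothing more can be done
None
```

The job is handed in at about 24.5 s of the 54 s limit: the strap is swung home in the fork, the long pin is dropped through with its collar seated on the upper ear, and the gripper has let go and is clear of everything.

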